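# Set the blade gap of a film coater on its gauge strip

### The job

Two small film coaters stand on the bench; a gauge strip with a red grip lies in the gap of one of them. Turn the blue screw on top of that coater clockwise until its sprung coating blade just rests on the gauge strip, so that the strip would drag: the blade must bear on the strip but be pushed up into its holder no more than about 5 mm. Leave the strip where it lies, and do not turn the screw of the coater with no strip.

Things in the scene. Friction and masses are not known exactly. Their poses are not given: they have to be found in the camera images.
- screw (a joint): Blue knob on the coater that holds the strip, rad, growing clockwise from above; 0 (widest gap) to a stop at 1.85; starts at 0 to 0.5. Lowers the blade 8 mm per rad, keeps its own height, stays where left (0.06 N m friction). The blade first touches the strip at about 0.90; it is pushed up 2.4 mm at 1.2 and 5.6 mm at 1.6.
- screw_grip (a point): Point on that knob's axis, 115 mm over the bench, the height to pinch its bar from above. Frame turns with the knob: x along the bar, z up; fingers close along y. Bar 42 x 14 mm, 92 to 122 mm over the bench, square to the white bridge (30 x 98 mm, top at 78 mm) at screw = 0; disc 44 mm, flange 68 mm across. Coater fixed, base 80 x 96 mm, turned up to 0.3 rad.
- gauge: Loose steel gauge strip 60 x 18 x 8 mm with a red grip 20 x 24 x 9 mm on its -x end, towards the robot. Origin mid-underside of the steel part, x along the strip. Lies on the coater's glass bed, 18 mm over the bench, under the blade; nothing has to grip it.
- coater_blade (a joint): How far the sprung steel blade (6 mm thick, 52 mm wide, orange line by its edge) over the strip is pushed up into its dark holder, m: 0 hanging free (14 mm of blade shows below the holder; edge 35 mm over the bench at screw = 0). Spring 0.2 N per mm, 0.7 N at first touch.
- idle_screw (a joint): The like blue knob on the second coater, which has no strip in its gap; rad, clockwise. It starts between 0 and 0.3 and must be left alone.

How it is judged:
By the outcome, as a careful person would: the job done as asked, in the order asked, and still so for the second after the job is handed in, with the robot touching nothing.
It also fails if it takes over 32 s, if anything falls off the work surface, if the arm or the gripper's body presses on something with over 40 N, if the wrist force passes 120 N, or if a joint passes its speed limit or range.

### The arm

A 6-joint arm with a two-finger parallel gripper is mounted at the origin on the work surface; the furniture and walls round the work are solid. World frame = base frame: x ahead of the robot, y to its left, z up, the work surface at z = 0. Lengths are in m, angles in rad, forces in N, time in s.
With the tool pointing down it reaches from about 0.375 to 0.9 m from the base axis. Payload 3.1 kg.
Tool frame: the origin (TCP) lies at the very end of the fingers, on their centre line; the grasp point (between the pads) lies 19 mm behind it (manip.pinch_z is the distance from the TCP to the grasp point, in m); z points along the fingers, y is the line along which they close (so a half turn about z gives the same grasp; the last joint's range is limited). The gripper opens to 85 mm and grips with 20 to 120 N. Pads are 22 mm wide; open, the fingers measure 114 mm over their backs; the gripper's body (76 mm by 85 mm) begins 54 mm behind the grasp point. The pads swing forward as they close: fully open they stand 13 mm farther back than shut.
Start: joints at [-0.178, 0.527, 1.433, -0, 1.181, -0.178], TCP at [0.625, 0, 0.231] pointing down, gripper open.
Joint ranges: [-3.08, 3.08], [-0.75, 2.2], [0.22, 2.44], [-1.43, 4.57], [0, 2.65], [-2.85, 2.85]. Speed limits (rad/s): [2.79, 2.79, 3.14, 3.14, 3.14, 3.14].

### API

Orientations are given as a unit quaternion [x, y, z, w].
In Python, from station import manip gives the robot as it stands.
- The arm moves only by the tool servo_tool, never from a script. Its argument "commands" is one flat list of numbers, 7 for each row, row after row: the shift along the tool's x, y, z each as a share of 500 mm, from -1 to 1, then the turn, a rotation vector about the tool's x, y, z each as a share of 360 degrees, from -1 to 1, then the opening, from -1 (shut) to 1 (fully open). In form: [dx, dy, dz, rx, ry, rz, claw, dx, dy, dz, rx, ry, rz, claw, ...]. A call has 1 to 12 rows; each row shifts and turns the commanded pose from where the row before left it, along the tool's axes as they then stand; what a row does not reach is not made up. A row lasts 1/12 s, in which the tool goes at most 41.7 mm and 7.16 degrees, less where a joint would pass 70% of its speed; a pose out of reach is approached as far as the arm can. A call with a number of a shift or a turn outside -1 to 1 is refused whole. A call with a gripper value outside its range is refused whole. The fingers move at their own pace and stop on an object; "force" is the grip in N (left out, the last holds). Time passes only in rows, so rows that do not move let the fingers close. It gives the time, the measured TCP pose, the force, the opening and the grip force at its end, in the units of the state.
- manip.sense(): the state, without advancing time (a new reading comes with each control period).
- manip.snapshot(name): name is "scene" or "side" or "wrist"; returns a dict with "img" (420x560x3 uint8, red, green, blue), "mtx" (3x3 intrinsics, pixels), "world_to_cam" (4x4, takes a point from world to camera coordinates). Camera axes: x right, y up, looking along -z (the intrinsics and any distortion apply to the point x, -y, -z); pixel columns grow to the right and rows downward; lengths in m; the calibration is good to about 2 mm. A picture is of the moment at which its call begins. There is no depth.
- manip.sign_off(): hands the job in; it is judged then, once.
Trained networks look in a picture, given as the dict that the camera call returned (one of the last four; its "shot" number tells which), for a name from the list of things; names that differ only in an ending like _2 or _b are one class to them, and where a whole thing is asked for, a point or a joint stands for the part that bears it (a point fixed in the world has none). Each returns a list of dicts, best first, with "conf" (0 to 1); they miss things now and then, are a little off and sometimes report something else, mostly with a low value. They report only what shows in the picture. A call takes as long as a camera call.
- manip.look_for(picture, query): "box" ([left, top, width, height] in pixels, round what is visible of it).
- manip.silhouettes(picture, query): "pixels" (420x560 bool, what is visible of it) and "box" ([left, top, width, height] in pixels, round what is visible of it).
The state is a dict: "t": time; "q": joint angles; "qd": joint speeds; "tau": joint torques, N m; "tcp_pos": TCP position; "tool_rot": TCP orientation; "force": force on the tool from outside, world axes, zero at the start; "ft_torque": the same for the moment, N m; "finger_gap": opening from 0.0 (shut) to 1.0 (fully open); "gripper_force": force on a finger pad.
Only numpy, scipy, OpenCV 4.12 (cv2) and the standard library are available. Lean on these libraries where they do the work, as an engineer would, in place of code of your own. Each camera call takes 0.05 s, during which the arm holds its last target. There are 200 camera calls.

## Working session

There is one attempt and no reset: what is moved stays moved. The work goes in short steps, Python scripts to look and compute and a tool call to move; the robot and the scene stay as the last step left them, time stands still between calls to the robot, and variables do not carry over. Pictures are saved under pics/ and viewed, at most 10 in all, crops included, and the job is handed in when it is done.

Besides the shell and the picture viewer there is one more tool, called after "Request:" as name(argument=value, ...), one argument or row to a line, values as JSON. servo_tool: Moves the arm, as the interface text tells. Its arguments: {"type":"object","properties":{"commands":{"type":"array"},"force":{"type":"number"}},"required":["commands"]}

```bash
mkdir -p pics; python3 - <<'E'
from station import manip
import cv2,numpy as np
ims=[]
for n in ["scene","side"]:
    p=manip.snapshot(n); ims.append(p["img"])
    print(n,p["mtx"].tolist(),np.round(p["world_to_cam"],4).tolist(),[k for k in p])
    for q in ["screw","gauge","idle_screw"]:
        for d in manip.silhouettes(p,q)[:3]:
            ys,xs=np.nonzero(d["pixels"]); print(q,round(d["conf"],2),d["box"],xs.mean().round(1),ys.mean().round(1))
    cv2.imwrite(f"pics/{n}1.png",p["img"][:,:,::-1])
print(manip.sense())
E
```

```text
scene [[414.85511821501143, 0.0, 284.3710498889926], [0.0, 414.85511821501143, 211.10104763853988], [0.0, 0.0, 1.0]] [[0.7722, -0.635, -0.0213, -0.4779], [0.3742, 0.4275, 0.8229, -0.2264], [-0.5134, -0.6434, 0.5678, -0.7298], [0.0, 0.0, 0.0, 1.0]] ['img', 'mtx', 'world_to_cam', 'shot']
screw 0.67 [262.1, 190.4, 21.3, 22.9] 272.5 203.9
gauge 0.76 [254.6, 232.5, 24.2, 18.6] 266.8 239.4
idle_screw 0.87 [321.3, 230.2, 23.7, 26.5] 330.5 244.8
side [[477.4514199673946, 0.0, 283.36073927655303], [0.0, 477.4514199673946, 209.2395501938807], [0.0, 0.0, 1.0]] [[-0.9251, -0.3787, 0.0262, 0.4139], [0.19, -0.4022, 0.8956, -0.2446], [-0.3287, 0.8336, 0.444, -0.6053], [0.0, 0.0, 0.0, 1.0]] ['img', 'mtx', 'world_to_cam', 'shot']
screw 0.66 [248.5, 208.0, 23.8, 31.8] 260.3 224.4
idle_screw 0.87 [288.0, 173.1, 22.4, 22.7] 299.2 185.4
{'t': 0.4, 'q': array([-1.78489053e-01,  5.27694578e-01,  1.43283527e+00,  3.80002740e-05,
        1.18139998e+00, -1.78480808e-01]), 'qd': array([-0.0020562 , -0.00275094, -0.00185161,  0.00118366, -0.00030435,
        0.00088219]), 'tau': array([ 1.27140794e-06, -4.41804314e+01, -1.78089935e+01, -2.56652511e-04,
        3.25883440e-03, -3.42749070e-05]), 'tcp_pos': array([6.24897650e-01, 6.53691825e-05, 2.31147586e-01]), 'tool_rot': array([ 7.07114789e-01,  7.07098753e-01, -8.17127627e-05, -1.48503014e-04]), 'force': array([0.07586262, 0.20121618, 0.19497147]), 'ft_torque': array([0.01517445, 0.00937174, 0.03594296]), 'gripper_force': 0.0, 'finger_gap': 1.0011655386733715}
```

View pics/scene1.png

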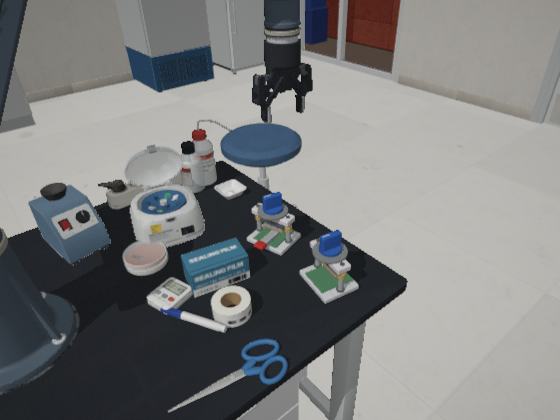

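View pics/side1.png

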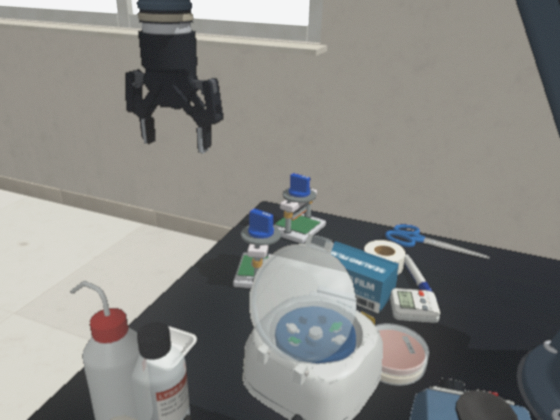

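The scene view shows the red-gripped strip at about (261,244), in the coater whose knob is at (272,204). The other coater, with its knob at (330,245), has no strip. The side view shows the two knobs at (260,224) and (299,185). I'll triangulate both knobs next.

```bash
cat >h.py <<'E'
from station import manip
import cv2,numpy as np
def ray(p,u,v):
    K=p["mtx"];T=np.asarray(p["world_to_cam"]);R=T[:3,:3]
    d=np.array([(u-K[0,2])/K[0,0],-(v-K[1,2])/K[1,1],-1.]);d=R.T@d
    return -R.T@T[:3,3],d/np.linalg.norm(d)
def plane(p,u,v,z):
    c,d=ray(p,u,v);return c+d*(z-c[2])/d[2]
def proj(p,X):
    T=np.asarray(p["world_to_cam"]);x=np.atleast_2d(X)@T[:3,:3].T+T[:3,3];K=p["mtx"]
    return np.c_[K[0,0]*x[:,0]/-x[:,2]+K[0,2],-K[1,1]*x[:,1]/-x[:,2]+K[1,2]]
def blue(img,box,pad=6):
    h=cv2.cvtColor(img,cv2.COLOR_RGB2HSV);m=((h[...,0]>108)&(h[...,0]<128)&(h[...,1]>150)&(h[...,2]>60))
    l,t,w,hh=[int(x) for x in box];k=np.zeros_like(m);k[t-pad:t+hh+pad,l-pad:l+w+pad]=1
    return m&k
E
python3 - <<'E'
from h import *
P={n:manip.snapshot(n) for n in["scene","side"]}
bx={"scene":{"screw":[262,190,22,23],"idle":[321,230,24,26]},"side":{"screw":[248,208,24,32],"idle":[288,173,23,23]}}
for s in["screw","idle"]:
    A=np.zeros((3,3));b=np.zeros(3)
    for n,p in P.items():
        ys,xs=np.nonzero(blue(p["img"],bx[n][s]));u,v=xs.mean(),ys.mean()
        print(s,n,len(xs),u,v,(xs.min(),xs.max(),ys.min(),ys.max()),plane(p,u,v,.107).round(4))
        c,d=ray(p,u,v);M=np.eye(3)-np.outer(d,d);A+=M;b+=M@c
    print(np.linalg.solve(A,b).round(4))
print(plane(P["scene"],261,244,.026))
w=manip.snapshot("wrist");cv2.imwrite("pics/w1.png",w["img"][:,:,::-1]);print(np.round(w["world_to_cam"],3).tolist(),w["mtx"][0])
E
```

```text
screw scene 349 272.30372492836676 203.3839541547278 (np.int64(262), np.int64(282), np.int64(192), np.int64(213)) [ 0.5153 -0.0894  0.107 ]
screw side 308 261.7435064935065 224.73701298701297 (np.int64(249), np.int64(272), np.int64(209), np.int64(236)) [ 0.5147 -0.0639  0.107 ]
[ 0.5222 -0.0793  0.0983]
idle scene 459 330.4575163398693 243.75381263616558 (np.int64(319), np.int64(341), np.int64(230), np.int64(256)) [ 0.5129 -0.2656  0.107 ]
idle side 178 299.938202247191 186.57303370786516 (np.int64(290), np.int64(308), np.int64(174), np.int64(195)) [ 0.5127 -0.2369  0.107 ]
[ 0.5205 -0.2579  0.0976]
[ 0.47234293 -0.09973598  0.026     ]
[[1.0, 0.0, -0.0, -0.626], [-0.001, 0.947, -0.32, 0.042], [-0.0, 0.32, 0.947, -0.381], [0.0, 0.0, 0.0, 1.0]] [309.8485688    0.         275.00638066]
```

View pics/w1.png

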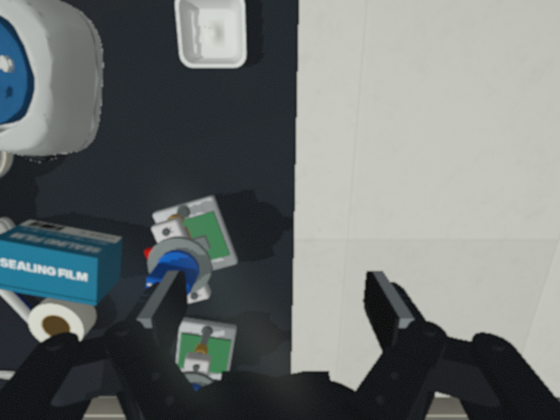

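The wrist view shows the strip coater (white base, green plate) at about (195,245), with the red grip visible at (148,252). The left finger partly hides its knob at (180,270). I'll move over it and look straight down.

Request:
servo_tool(
  commands=[-0.04, -0.052, -0.01, 0, 0, 0, 1, -0.04, -0.052, -0.01, 0, 0, 0, 1, -0.04, -0.052, -0.01, 0, 0, 0, 1, -0.04, -0.052, -0.01, 0, 0, 0, 1, 0, 0, 0, 0, 0, 0, 1, 0, 0, 0, 0, 0, 0, 1],
)

```text
t: 1.05
tcp_pos: [0.5203, -0.0808, 0.252]
tool_rot: [0.708, 0.706, 0.0, 0.0]
force: [1.3, -0.2, 0.2]
finger_gap: 0.996
gripper_force: 0.0
```

```bash
python3 - <<'E'
from h import *
p=manip.snapshot("wrist");cv2.imwrite("pics/w2.png",p["img"][:,:,::-1]);s=manip.sense();print(s["tcp_pos"],s["tool_rot"],s["t"])
for q in["screw","gauge","screw_grip"]:
  for d in manip.silhouettes(p,q)[:3]:
    print(q,round(d["conf"],2),d["box"])
    if q=="screw":
        m=blue(p["img"],d["box"],10).astype(np.uint8)
        ys,xs=np.nonzero(m)
        X=np.array([plane(p,u,v,.122)[:2] for u,v in zip(xs,ys)])
        r=cv2.minAreaRect(X.astype(np.float32)*1000);print(X.mean(0),r)
E
```

```text
[ 0.52133731 -0.08034178  0.25184031] [7.07613585e-01 7.06599125e-01 5.46368112e-04 6.26713288e-04] 1.1
screw 0.97 [254.7, 168.9, 45.8, 40.0]
[ 0.52682917 -0.06827598] ((524.4527587890625, -70.01343536376953), (35.62452697753906, 39.4567756652832), 89.85796356201172)
gauge 0.53 [230.2, 183.3, 17.1, 15.0]
screw_grip 0.86 [255.1, 166.6, 48.0, 39.5]
```

View pics/w2.png

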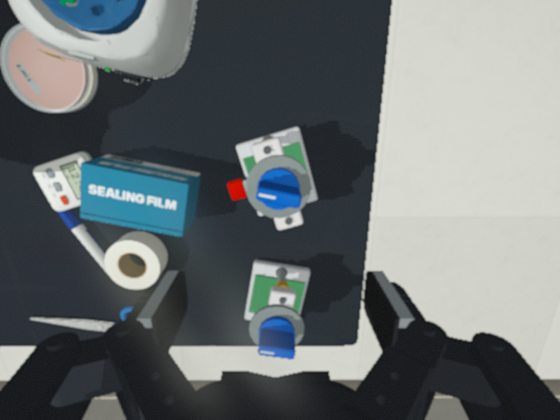

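The strip coater's knob is at about (280,188), with its grey flange around (277,187), the red grip at (236,189), and the idle knob at (277,335). I'll zoom in to get the bar's direction.

```bash
python3 - <<'E'
import cv2
i=cv2.imread("pics/w2.png")[115:245,210:340]
cv2.imwrite("pics/w2c.png",cv2.resize(i,(600,600),interpolation=cv2.INTER_CUBIC))
E
```

```text
(no output)
```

View pics/w2c.png

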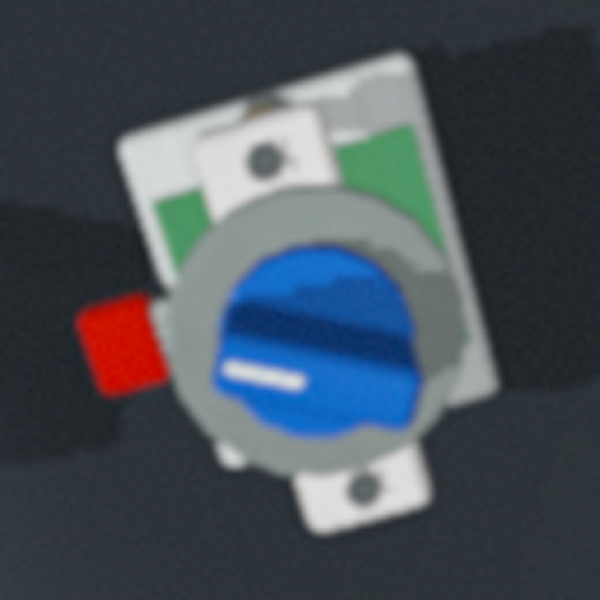

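```bash
python3 - <<'E'
from h import *
p=manip.snapshot("wrist")
w=lambda x,y,z:plane(p,210+x/4.615,115+y/4.615,z)[:2]
c=[w(*q,.122) for q in[(230,337),(215,390),(412,368),(418,427)]]
print("top ctr",np.mean(c,0),[np.linalg.norm(c[0]-c[2]),np.linalg.norm(c[0]-c[1])])
yaw=lambda a,b:np.arctan2(*(b-a)[::-1])
print("bar yaw",yaw(c[0],c[2]),yaw(c[1],c[3]),"mark",yaw(w(223,370,.122),w(305,382,.122)))
a,b=w(265,160,.078),w(365,490,.078);print("bridge",a,b,np.linalg.norm(a-b),"mid",(a+b)/2,"perp yaw",yaw(b,a)-np.pi/2)
print("base edge",yaw(w(408,55,.01),w(497,390,.01))+np.pi/2, yaw(w(120,145,.01),w(408,55,.01)))
l,r,t,bt=w(172,330,.09),w(465,330,.09),w(320,186,.09),w(320,473,.09);print("flange",l,r,t,bt)
E
```

```text
top ctr [ 0.52648728 -0.07708857] [np.float64(0.0364745736198525), np.float64(0.011313208960233174)]
bar yaw -0.17297586031000597 -0.18734894267471502 mark -0.14996280373755969
bridge [ 0.51499108 -0.03959252] [ 0.53815144 -0.11685978] 0.0806636940074834 mid [ 0.52657126 -0.07822615] perp yaw 0.29122145985298675
base edge 0.2917008515498094 0.297072621473497
flange [ 0.49465135 -0.07491396] [ 0.55887936 -0.07483255] [ 0.52690664 -0.04343594] [ 0.52728879 -0.10822391]
```

The axis is at about (0.5266, -0.0777). The bar's yaw is -0.175 and the coater's is 0.291, so the screw sits near 0.47. I'll turn the tool -80° about z, so it lines up with the bar and leaves joint 6 room to move.

Request:
servo_tool(
  commands=[0, 0, 0, 0, 0, -0.0185, 1, 0, 0, 0, 0, 0, -0.0185, 1, 0, 0, 0, 0, 0, -0.0185, 1, 0, 0, 0, 0, 0, -0.0185, 1, 0, 0, 0, 0, 0, -0.0185, 1, 0, 0, 0, 0, 0, -0.0185, 1, 0, 0, 0, 0, 0, -0.0185, 1, 0, 0, 0, 0, 0, -0.0185, 1, 0, 0, 0, 0, 0, -0.0185, 1, 0, 0, 0, 0, 0, -0.0185, 1, 0, 0, 0, 0, 0, -0.0185, 1, 0, 0, 0, 0, 0, -0.0185, 1],
  force=40,
)

```text
t: 2.3
tcp_pos: [0.5216, -0.0793, 0.2509]
tool_rot: [0.084, 0.996, 0.0, -0.0]
force: [0.0, -0.6, 0.4]
finger_gap: 0.997
gripper_force: 0.0
```

Request:
servo_tool(
  commands=[0, 0, 0, 0, 0, 0, 1, 0, 0, 0, 0, 0, 0, 1, 0, 0, 0, 0, 0, 0, 1],
)

```text
t: 2.55
tcp_pos: [0.5213, -0.0796, 0.2511]
tool_rot: [0.089, 0.996, 0.0, -0.0]
force: [-0.1, -0.3, 0.4]
finger_gap: 0.997
gripper_force: 0.0
```

```bash
cat >>h.py <<'E'
from scipy.spatial.transform import Rotation as Ro
def off(X):
    s=manip.sense();R=Ro.from_quat(s["tool_rot"])
    M=R.as_matrix();print("t",s["t"],"tcp",s["tcp_pos"].round(4),"xyaw",np.arctan2(M[1,0],M[0,0]).round(3),"q6",s["q"][5].round(2),"share",(M.T@(np.array(X)-s["tcp_pos"])/.5).round(4))
E
python3 - <<'E'
from h import *
off([.5266,-.0777,.096])
p=manip.snapshot("wrist");cv2.imwrite("pics/w3.png",p["img"][:,:,::-1])
print(proj(p,[[.5266,-.0777,.122]]))
E
```

```text
t 2.55 tcp [ 0.5213 -0.0796  0.2511] xyaw 2.964 q6 -1.76 share [-0.0098  0.0056  0.3102]
[[278.01159807 204.63473935]]
```

View pics/w3.png

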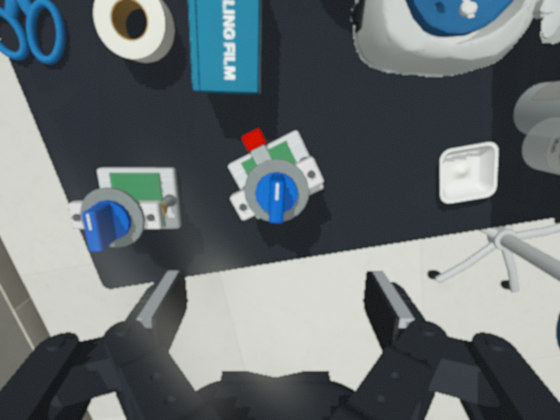

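The bar appears upright in the picture at u≈277, v 178–222, so it is in line with the tool, and the predicted centre (278,204) fits. I'll go down and close.

Request:
servo_tool(
  commands=[-0.0033, 0.0018, 0.06, 0, 0, 0, 1, -0.0033, 0.0019, 0.06, 0, 0, 0, 1, -0.0032, 0.0019, 0.06, 0, 0, 0, 1, 0, 0, 0.06, 0, 0, 0, 1, 0, 0, 0.04, 0, 0, 0, 1, 0, 0, 0.03, 0, 0, 0, 1, 0, 0, 0, 0, 0, 0, 1, 0, 0, 0, 0, 0, 0, 1, 0, 0, 0, 0, 0, 0, 1],
)

```text
t: 3.35
tcp_pos: [0.5271, -0.0783, 0.0971]
tool_rot: [0.088, 0.996, -0.0, 0.001]
force: [0.7, 0.3, 0.5]
finger_gap: 1.002
gripper_force: 0.0
```

Request:
servo_tool(
  commands=[0, 0, 0, 0, 0, 0, -1, 0, 0, 0, 0, 0, 0, -1, 0, 0, 0, 0, 0, 0, -1, 0, 0, 0, 0, 0, 0, -1, 0, 0, 0, 0, 0, 0, -1, 0, 0, 0, 0, 0, 0, -1, 0, 0, 0, 0, 0, 0, -1, 0, 0, 0, 0, 0, 0, -1, 0, 0, 0, 0, 0, 0, -1, 0, 0, 0, 0, 0, 0, -1, 0, 0, 0, 0, 0, 0, -1, 0, 0, 0, 0, 0, 0, -1],
  force=40,
)

```text
t: 4.35
tcp_pos: [0.5265, -0.0792, 0.0969]
tool_rot: [0.087, 0.996, -0.001, 0.0]
force: [-2.1, -5.0, 4.6]
finger_gap: 0.154
gripper_force: 44.2
```

```bash
python3 - <<'E'
from h import *
off([.5266,-.0777,.096])
s=manip.sense();print(s["force"],s["ft_torque"],s["finger_gap"],s["gripper_force"])
E
```

```text
t 4.35 tcp [ 0.5265 -0.0792  0.0969] xyaw 2.966 q6 -1.75 share [0.0004 0.0029 0.0017]
[-2.05851962 -4.95707566  4.62806049] [-0.77003231  0.338722    0.0805019 ] 0.1536097668482564 44.161216020584106
```

Gripped: the gap is about 13 mm and the side force is small. Next I'll turn clockwise by about 0.73 rad.

Request:
servo_tool(
  commands=[0, 0, 0, 0, 0, 0.0145, -1, 0, 0, 0, 0, 0, 0.0145, -1, 0, 0, 0, 0, 0, 0.0145, -1, 0, 0, 0, 0, 0, 0.0145, -1, 0, 0, 0, 0, 0, 0.0145, -1, 0, 0, 0, 0, 0, 0.0145, -1, 0, 0, 0, 0, 0, 0.0145, -1, 0, 0, 0, 0, 0, 0.0145, -1, 0, 0, 0, 0, 0, 0, -1, 0, 0, 0, 0, 0, 0, -1, 0, 0, 0, 0, 0, 0, -1],
)

```text
t: 5.27
tcp_pos: [0.5256, -0.0808, 0.0969]
tool_rot: [0.436, 0.9, -0.002, 0.0]
force: [-4.7, -10.8, 4.8]
finger_gap: 0.153
gripper_force: 44.3
```

```bash
python3 - <<'E'
from h import *
off([.5266,-.0777,.096])
s=manip.sense();print(s["force"],s["ft_torque"],s["finger_gap"],s["gripper_force"])
E
```

```text
t 5.2667 tcp [ 0.5256 -0.0808  0.0969] xyaw 2.238 q6 -1.02 share [0.0037 0.0054 0.0017]
[ -4.66961573 -10.83499541   4.80576353] [-1.77436638  0.76149284 -0.01581592] 0.15275458121250304 44.30206060409546
```

The bar's yaw is now -0.904, so the screw is near 1.195. I'll release, go up, and check.

Request:
servo_tool(
  commands=[0, 0, 0, 0, 0, 0, 1, 0, 0, 0, 0, 0, 0, 1, 0, 0, 0, 0, 0, 0, 1, 0, 0, 0, 0, 0, 0, 1, 0, 0, 0, 0, 0, 0, 1, 0, 0, 0, 0, 0, 0, 1, 0, 0, 0, 0, 0, 0, 1, 0, 0, 0, 0, 0, 0, 1, 0, 0, 0, 0, 0, 0, 1, 0, 0, 0, 0, 0, 0, 1],
)

```text
t: 6.1
tcp_pos: [0.5263, -0.078, 0.0963]
tool_rot: [0.437, 0.899, 0.0, -0.0]
force: [0.7, 0.3, 0.1]
finger_gap: 1.001
gripper_force: 0.0
```

Request:
servo_tool(
  commands=[0, 0, -0.03, 0, 0, 0, 1, 0, 0, -0.06, 0, 0, 0, 1, 0, 0, -0.06, 0, 0, 0, 1, 0, 0, -0.06, 0, 0, 0, 1, 0, 0, -0.06, 0, 0, 0, 1, 0, 0, -0.04, 0, 0, 0, 1, 0, 0, 0, 0, 0, 0, 1, 0, 0, 0, 0, 0, 0, 1],
)

```text
t: 6.77
tcp_pos: [0.5268, -0.0782, 0.2525]
tool_rot: [0.437, 0.899, 0.0, 0.002]
force: [0.1, -0.9, -1.0]
finger_gap: 1.005
gripper_force: 0.0
```

```bash
python3 - <<'E'
from h import *
off([.5266,-.0777,.096])
p=manip.snapshot("wrist");u,v=proj(p,[[.5266,-.0777,.11]])[0].astype(int)
print(u,v)
L,T=max(u-65,0),max(v-65,0);print(L,T)
cv2.imwrite("pics/w4.png",cv2.resize(p["img"][T:T+130,L:L+130,::-1],(600,600),interpolation=cv2.INTER_CUBIC))
E
```

```text
t 6.7667 tcp [ 0.5268 -0.0782  0.2525] xyaw 2.237 q6 -1.02 share [ 1.90e-03 -1.00e-04  3.13e-01]
274 194
209 129
```

View pics/w4.png

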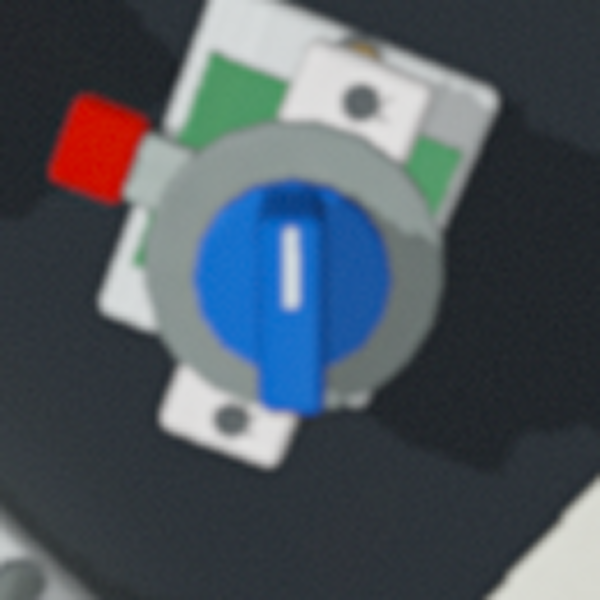

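The bar, upright near (290,300), lies about 68° clockwise of square to the bridge, whose screws are at (360,102) and (232,420). That gives a screw angle of about 1.19. The strip with its red grip at (98,148) is still in the gap, and the gripper is clear.

```bash
python3 -c "
from station import manip
print(manip.sign_off())"
```

```text
the job is handed in; nothing more can be done
None
```

I turned the blue screw of the coater with the strip clockwise from about 0.47 to about 1.19 rad, where the given figures put the blade on the strip, pushed up about 2.4 mm; I did not see the contact itself. The strip is still in the gap, I left the idle screw alone, and the job was handed in at about 7 s (no verdict shown).

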